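Put the joinery bench's pots, wax and slat away

ROBOT

A 7-joint arm with a two-finger parallel gripper is mounted at the origin on the work surface. World frame = base frame: x ahead of the robot, y to its left, z up, the work surface at z = 0. Lengths are in m, angles in rad, forces in N, time in s.
With the tool pointing down it reaches from about 0.4 to 0.875 m from the base axis. Payload 19.3 kg.
Tool frame: the origin (TCP) lies midway between the tips of the shut fingers; the grasp point (between the pads) lies 19 mm behind it; z points along the fingers, y is the line along which they close (so a half turn about z gives the same grasp; the last joint's range is limited). The gripper opens to 85 mm and grips with 20 to 120 N. Pads are 22 mm wide; open, the fingers measure 114 mm over their backs; the gripper's body (76 mm by 85 mm) begins 54 mm behind the grasp point. The pads swing forward as they close: fully open they stand 13 mm farther back than shut.
Start: joints at [1.231, 0.521, -0.036, 1.599, 0.021, 1.021, -0.113], TCP at [0.167, -0.602, 0.231] pointing down, gripper open.
Joint ranges: [-2.91, 2.91], [-0.3, 2.13], [-1.5, 1.42], [0.17, 2.43], [-1.26, 4.41], [0.16, 1.93], [-2.52, 2.52]. Speed limits (rad/s): [1.89, 1.89, 2.39, 2.39, 3.01, 3.01, 3.01].

INTERFACE

Orientations are given as [roll, pitch, yaw] about the fixed x, y, z axes, in that order (R = Rz(yaw) Ry(pitch) Rx(roll)).
In Python, from workcell import * gives the robot as it stands. The module is installed in compiled form; this text tells all that it offers.
- The arm moves only by the tool play_rows, never from a script. Its argument "deltas" is a list of rows, each a list of 7 numbers: the shift along the tool's x, y, z in units of 500 mm (1.0 is 500 mm), then the turn, a rotation vector about the tool's x, y, z in units of 120 degrees (1.0 is 120 degrees), then the closure, from 0 (fully open) to 1 (shut). A call has 1 to 10 rows; each row is the pose to reach, as a shift and turn from the pose commanded when the call began, along the tool's axes at that moment; what a row does not reach only later rows make up. A row lasts 1/10 s, in which the tool goes at most 50 mm and 8.59 degrees, less where a joint would pass 70% of its speed; a pose out of reach is approached as far as the arm can. A call with a number of a shift or a turn outside -1 to 1 is refused whole. A call with a gripper value outside its range is refused whole. The fingers move at their own pace and stop on an object; "newtons" is the grip in N (left out, the last holds). Time passes only in rows, so rows that repeat a pose let the fingers close. It gives the time, the measured TCP pose, the force, the opening and the grip force at its end, in the units of the state.
- observe(): the state, without advancing time (a new reading comes with each control period).
- grab_frame(name): name is "side" or "top"; returns the picture (480x640x3 uint8, red, green, blue); there is no depth.
- get_calibration(name): a dict with "fovy" (degrees; the focal length in pixels is half the picture's height over the tangent of half this angle, whatever the lens; pixels are square), "cx", "cy" (the principal point, pixels), "k1" (the pictures are not rectified: a ray, as slopes to the right and down, at radius r is drawn at 1 + k1 r^2 times it, then the intrinsics apply), "xyz" and "rotation" of the camera in the world. Camera axes: x right, y down, z forward; pixel columns grow to the right and rows downward; lengths in m; the calibration is good to about 2 mm. A picture is of the moment at which its call begins. get_calibration takes no time and is no camera call.
- job_done(): hands the job in; it is judged then, once.
The state is a dict: "clock": time; "qpos": joint angles; "qd": joint speeds; "joint_efforts": joint torques, N m; "position": TCP position; "tool_rot": TCP orientation; "force": force on the tool from outside, world axes, zero at the start; "moment": the same for the moment, N m; "grip_width": finger opening in m; "finger_force": force on a finger pad.
Only numpy, scipy, OpenCV 4.12 (cv2) and the standard library are available. Lean on these libraries where they do the work, as an engineer would, in place of code of your own. Each camera call takes 0.05 s, during which the arm holds its last target. There are 200 camera calls.

TASK

Clear up the joinery bench: nest both loose round pots, one on the other, in the fixed round pot, and nest the loose square pot in the fixed square pot, each pushed home and upright. The lidded wax tin nests with nothing, so stand it upright on the floor of the square oak tray, and lay the notched dark oak slat lengthwise on the floor of the long oak tray. Let go of everything.

Things in the scene. Friction and masses are not known exactly. Their poses are not given: they have to be found in the camera images.
- pot_a_mid (a point): A loose round white plastic pot, open at the top, upright: 58 mm outside diameter, 64 mm tall, walls 3.5 mm. Its foot, the lowest 12 mm, tapers from 46 mm diameter at the shoulder to 36 mm, and drops into a round pot's 51 mm mouth till the shoulder sits on the rim (adds 52 mm). Best gripped across its upper half. Point: on its axis, half-way up (32 mm); z up. Same as pot_b: either may go first.
- pot_b_mid (a point): A loose round white plastic pot, open at the top, upright: 58 mm outside diameter, 64 mm tall, walls 3.5 mm. Its foot, the lowest 12 mm, tapers from 46 mm diameter at the shoulder to 36 mm, and drops into a round pot's 51 mm mouth till the shoulder sits on the rim (adds 52 mm). Best gripped across its upper half. Point: on its axis, half-way up (32 mm); z up. Same as pot_a.
- pot_sq_mid (a point): A loose square white plastic pot, open at the top, upright: 52 x 52 mm outside, 64 mm tall, walls 3.5 mm. Its foot, the lowest 12 mm, is 40 mm square, then 33 mm for the last 6 mm, and drops into a square pot's 45 mm mouth till the shoulder sits on the rim (sides lined up within 6 degrees, any quarter turn). Point: on its axis, half-way up (32 mm); z up, x and y square to its sides.
- tin_mid (a point): A loose round aluminium tin of hard wax with a closed flat lid, upright, 48 mm tall; lid 56 mm diameter and 16 mm high, body below it 53 mm. It has no foot and nests with nothing. Point: on its axis, half-way up (24 mm above the underside); z up.
- slat_mid (a point): A loose dark oak divider slat lying on the bench: 110 mm long (its y axis), 22 mm wide (x), 24 mm high (z), with a notch 12 mm long and 12 mm deep across the middle of its top. Point: its middle, half-way up (12 mm). It can be gripped across its 22 mm width at the middle, with the fingers low.
- round_rim (a point): The round stack's place: a round white pot like the loose ones, fixed on an oak board 100 x 100 x 15 mm that cannot move. Point: centre of its mouth, level with its rim (79 mm above the bench); mouth 51 mm diameter, 48 mm deep; z up. A pot seated in it has its underside 12 mm below this point and its half-way point 20 mm above; the next pot's half-way point is 72 mm above.
- square_rim (a point): The square stack's place: a square white pot like the loose one, fixed on an oak board 100 x 100 x 15 mm that cannot move. Point: centre of its mouth, level with its rim (79 mm above the bench); mouth 45 mm square, 48 mm deep; z up, x and y square to its sides. A pot seated in it has its underside 12 mm below this point and its half-way point 20 mm above.
- square_tray_rim (a point): The square oak tray, empty, fixed to the bench: 116 x 116 mm outside, 100 x 100 mm inside, walls 8 mm thick and 22 mm high, its inner floor 14 mm below the rim. Point: centre of the tray, level with the top of its walls; x and y square to its sides.
- long_tray_rim (a point): The long oak tray, empty, fixed to the bench: 166 mm along its y axis and 106 mm along x outside, 150 x 90 mm inside, walls 8 mm thick and 22 mm high, its inner floor 14 mm below the rim. Point: centre of the tray, level with the top of its walls.
Things that resemble listed ones, but are neither listed nor needed, are in the scene too. What is shaped like the part that bears tin_mid but blue is not meant.

How it is judged:
By the outcome, as a careful person would: the job done as asked, in the order asked, and still so for the second after the job is handed in, with the robot touching nothing.
It also fails if it takes over 115 s, if anything falls off the work surface, if the arm or the gripper's body presses on something with over 40 N, if the wrist force passes 120 N, or if a joint passes its speed limit or range.

## Working session

There is one attempt and no reset: what is moved stays moved. The work goes in short steps, Python scripts to look and compute and a tool call to move; the robot and the scene stay as the last step left them, time stands still between calls to the robot, and variables do not carry over. Pictures are saved under pics/ and viewed, at most 18 in all, crops included, and the job is handed in when it is done.

Besides the shell and the picture viewer there is one more tool, called after "Emit:" as a command line: name --pt "numbers of a row" for each row, then --argument value for the rest. play_rows: Moves the arm, as the interface text tells. Its arguments: {"type":"object","properties":{"deltas":{"type":"array"},"newtons":{"type":"number"}},"required":["deltas"]}

```bash
mkdir -p pics
python3 - <<'E'
from workcell import *
import cv2,numpy as np
print(observe())
for n in("side","top"):
    cv2.imwrite(f"pics/{n}0.png",grab_frame(n)[:,:,::-1]); print(n,get_calibration(n))
E
```

```text
{'clock': 0.0, 'qpos': array([ 1.23080174,  0.52200644, -0.0363171 ,  1.59998201,  0.02117049,
        1.02109535, -0.11277989]), 'qd': array([-3.81715039e-05, -6.31643712e-04,  9.12843989e-04,  7.51993127e-04,
        1.06065649e-03,  1.93615047e-05, -1.04956972e-03]), 'joint_efforts': array([ 6.98089548e-05, -9.27094173e+01,  1.98019691e+00, -3.69935381e+01,
        1.78548211e-02,  8.19649897e-03,  7.03783689e-05]), 'position': array([ 0.16646428, -0.60208668,  0.23073987]), 'tool_rot': array([-3.14048680e+00,  5.84315391e-05,  2.69779928e-01]), 'force': array([ 0.35796303,  0.19712104, -0.30871466]), 'moment': array([-0.02262041,  0.01206808,  0.02469628]), 'finger_force': 0.0, 'grip_width': 0.08529869613979}
side {'fovy': 57.393147779017056, 'cx': 315.15667787020914, 'cy': 239.86149637752598, 'k1': -0.012593070973571775, 'xyz': array([ 0.34972713, -0.70449981,  0.49159901]), 'rotation': array([-2.08117052, -0.02495008, -0.22152106])}
top {'fovy': 54.91610746149443, 'cx': 318.26032866278223, 'cy': 231.84678519107771, 'k1': -0.01117936201724092, 'xyz': array([ 0.44258653, -0.00641563,  1.10472255]), 'rotation': array([-3.07988593,  0.02609515, -1.59764278])}
```

View pics/top0.png

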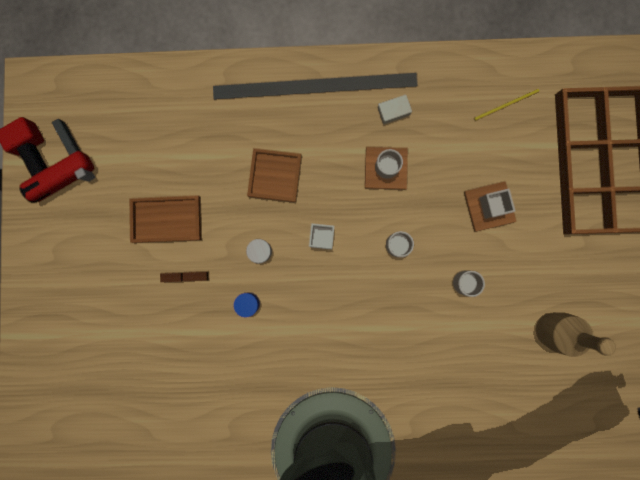

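View pics/side0.png

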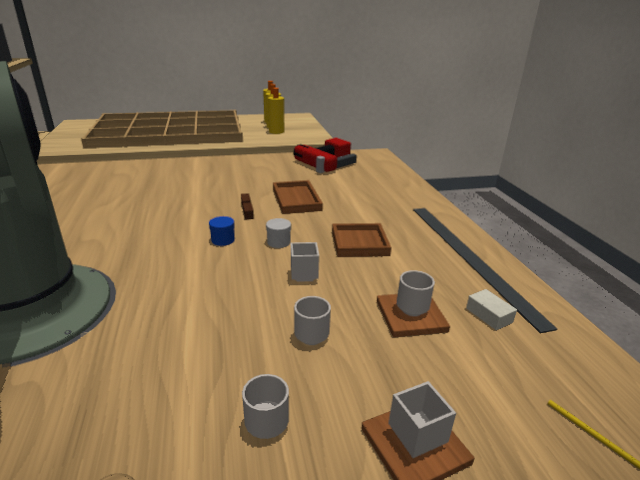

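The top view shows the round fixed pot on its board at (388,165), the square fixed pot at (500,205) and loose round pots at (400,245) and (469,284). The loose square pot is at (322,237), the white tin at (258,251) and the slat at (184,277). The square tray is at (275,175) and the long tray at (165,219). The side view shows the same layout. I'll enlarge both.

```bash
cat > h.py <<'E'
import numpy as np,cv2
from scipy.spatial.transform import Rotation as R
from workcell import *
def ray(n,px):
    c=get_calibration(n); f=240/np.tan(np.radians(c["fovy"]/2))
    K=np.array([[f,0,c["cx"]],[0,f,c["cy"]],[0,0,1]])
    p=cv2.undistortPoints(np.array([[px]],float),K,np.array([c["k1"],0,0,0]))[0,0]
    return np.array(c["xyz"]),R.from_euler("xyz",c["rotation"]).apply([p[0],p[1],1])
def at(n,px,z):
    o,d=ray(n,px); return o+d*(z-o[2])/d[2]
def proj(n,P):
    c=get_calibration(n); f=240/np.tan(np.radians(c["fovy"]/2))
    q=R.from_euler("xyz",c["rotation"]).inv().apply(np.array(P,float)-c["xyz"])
    s=q[...,:2]/q[...,2:]; s=s*(1+c["k1"]*(s**2).sum(-1,keepdims=True))
    return s*f+[c["cx"],c["cy"]]
def crop(src,dst,x,y,w,h,k):
    cv2.imwrite(dst,cv2.resize(cv2.imread(src)[y:y+h,x:x+w],None,fx=k,fy=k,interpolation=cv2.INTER_CUBIC))
def go(p,yaw):
    "move from the current pose to TCP p, tool down with yaw, as call units"
    s=observe(); r=R.from_euler("xyz",s["tool_rot"]); t=R.from_euler("xyz",[np.pi,0,yaw])
    d=r.inv().apply(np.array(p)-s["position"])/.5; v=(r.inv()*t).as_rotvec()/np.radians(120)
    print("go",np.round(d,4),np.round(v,4))
E
python3 - <<'E'
from h import *
crop("pics/top0.png","pics/c1.png",360,135,160,170,3.5)
crop("pics/top0.png","pics/c2.png",120,140,220,150,3.6)
E
```

```text
(no output)
```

View pics/c1.png

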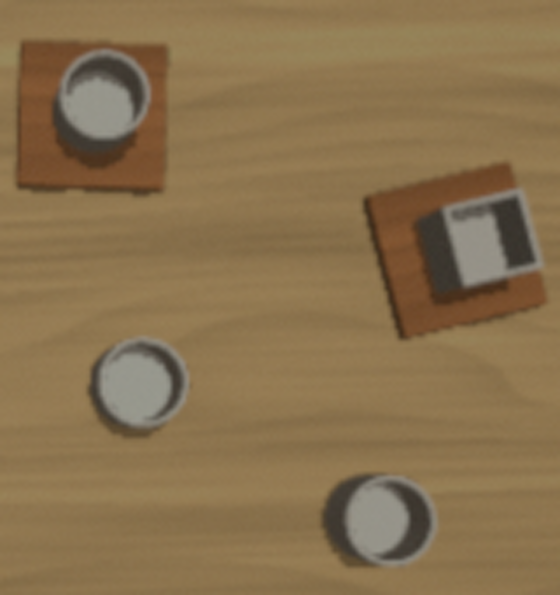

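View pics/c2.png

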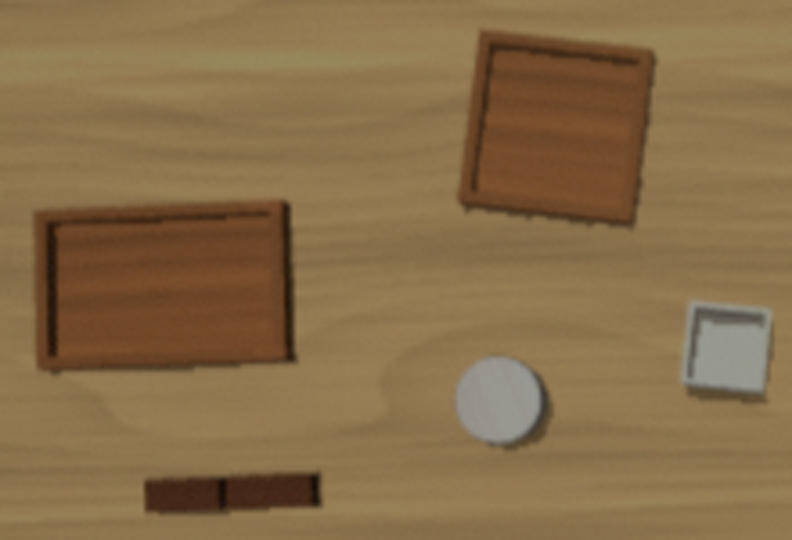

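The crops give rim and outline pixels. I'll turn them into positions and check them against the stated sizes and the side view.

Run:
```python
from h import *
f1=lambda c:((np.array(c)+.5)/3.5-.5+[360,135]); f2=lambda c:((np.array(c)+.5)/3.6-.5+[120,140])
P={}
for n,c,f,z in[("rr",(104,96),f1,.079),("A",(142,382),f1,.064),("B",(390,519),f1,.064),("tin",(500,400),f2,.048)]:
    P[n]=at("top",f(c),z); e=at("top",f((c[0]+46,c[1])),z); print(n,np.round(P[n],4),"r",np.linalg.norm(e-P[n]).round(4))
for n,c,f,z in[("sr",[(443,209),(520,190),(543,267),(465,288)],f1,.079),("sq",[(689,301),(772,308),(767,391),(683,384)],f2,.064),
  ("st",[(481,30),(654,49),(633,223),(459,203)],f2,.022),("lt",[(36,211),(287,201),(292,361),(38,370)],f2,.022),("sl",[(145,480),(315,474),(317,505),(146,512)],f2,.024)]:
    q=np.array([at("top",f(x),z) for x in c]); P[n]=q.mean(0); d=np.roll(q,-1,0)-q
    print(n,np.round(P[n],4),"len",np.linalg.norm(d,axis=1).round(3),"ang",np.degrees(np.arctan2(d[:,1],d[:,0])).round(1))
im=cv2.imread("pics/side0.png")
for n in P:
    u=proj("side",P[n]); cv2.drawMarker(im,tuple(int(round(x)) for x in u),(0,0,255),cv2.MARKER_CROSS,5)
    rr={"rr":.029,"A":.029,"B":.029,"tin":.028}.get(n)
    if rr:
        t=np.linspace(0,6.28,60); c=proj("side",P[n]+np.c_[rr*np.cos(t),rr*np.sin(t),0*t]); cv2.polylines(im,[np.round(c*16).astype(int)],True,(0,255,0),1,shift=4)
cv2.imwrite("pics/side1.png",im); crop("pics/side1.png","pics/c3.png",200,170,280,310,1.9)
```

```text
rr [ 0.6586 -0.1447  0.079 ] r 0.0293
A [ 0.4755 -0.1643  0.064 ] r 0.0294
B [ 0.384  -0.3182  0.064 ] r 0.0291
tin [0.4691 0.1577 0.048 ] r 0.0294
sr [ 0.5597 -0.3867  0.079 ] len [0.05  0.051 0.051 0.052] ang [ -77.7 -166.5  103.5   12.6]
sq [0.4986 0.0113 0.064 ] len [0.052 0.052 0.053 0.052] ang [-96.5 174.9  83.7  -5.6]
st [0.6493 0.1209 0.022 ] len [0.116 0.116 0.116 0.116] ang [-98.2 171.8  81.7  -8.2]
lt [0.5513 0.3838 0.022 ] len [0.168 0.106 0.169 0.106] ang [ -89.5 -178.8   90.4    0.7]
sl [0.4139 0.3392 0.024 ] len [0.112 0.02  0.113 0.021] ang [ -89.5 -177.    90.9    1.5]
```

View pics/c3.png

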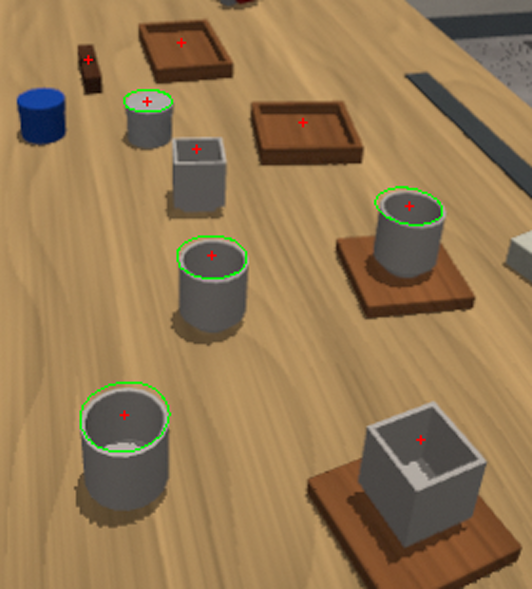

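The sizes match to within 1–2 mm. The side view puts everything about 2–3 mm closer to its camera (−y), and this offset is the same for all objects, so I'll shift by −1.5 mm in y. I'll start with pot B.

```bash
python3 -c "
from h import *
go([.384,-.3195,.11],.27); go([.384,-.3195,.025],.27)"
```

```text
go [ 0.5699 -0.4285  0.242 ] [-0.0005  0.     -0.0001]
go [ 0.5699 -0.4284  0.412 ] [-0.0005  0.     -0.0001]
```

Emit:
play_rows --pt "0.57 -0.4285 0.242 0 0 0 0" --pt "0.57 -0.4285 0.242 0 0 0 0" --pt "0.57 -0.4285 0.242 0 0 0 0" --pt "0.57 -0.4285 0.242 0 0 0 0" --pt "0.57 -0.4285 0.242 0 0 0 0" --pt "0.57 -0.4285 0.242 0 0 0 0" --pt "0.57 -0.4285 0.242 0 0 0 0" --pt "0.57 -0.4285 0.242 0 0 0 0" --pt "0.57 -0.4285 0.242 0 0 0 0" --pt "0.57 -0.4285 0.242 0 0 0 0" --newtons 40

```text
clock: 1.1
position: [0.3841, -0.3199, 0.1101]
tool_rot: [-3.141, 0.001, 0.271]
force: [0.1, -0.8, 0.7]
grip_width: 0.0849
finger_force: 0.0
```

```bash
python3 -c "
from h import *
print(observe()['position'])
cv2.imwrite('pics/s2.png',grab_frame('side')[:,:,::-1]);crop('pics/s2.png','pics/c4.png',150,200,300,280,2)
go([.384,-.3195,.11],.27); go([.384,-.3195,.025],.27)"
```

```text
[ 0.3840549  -0.31985463  0.11013635]
go [ 0.0013 -0.002   0.0007] [ 0.0001  0.0002 -0.0004]
go [ 0.0014 -0.002   0.1707] [ 0.0001  0.0002 -0.0004]
```

View pics/c4.png

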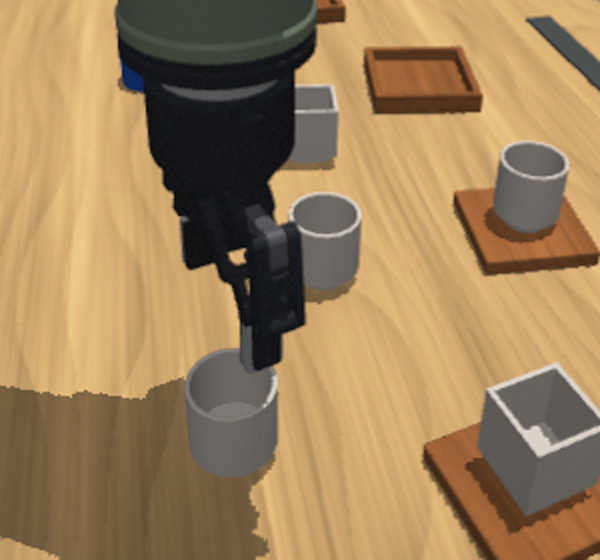

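The gripper hangs over pot B (rim centre about (231,390) in the crop) with the fingers astride it along y. Now I'll descend and close.

Emit:
play_rows --pt "0.001 -0.002 0.06 0 0 0 0" --pt "0.001 -0.002 0.12 0 0 0 0" --pt "0.001 -0.002 0.17 0 0 0 0" --pt "0.001 -0.002 0.17 0 0 0 0" --pt "0.001 -0.002 0.17 0 0 0 1" --pt "0.001 -0.002 0.17 0 0 0 1" --pt "0.001 -0.002 0.17 0 0 0 1" --pt "0.001 -0.002 0.17 0 0 0 1" --pt "0.001 -0.002 0.17 0 0 0 1" --pt "0.001 -0.002 0.17 0 0 0 1" --newtons 40

```text
clock: 2.15
position: [0.3847, -0.3197, 0.027]
tool_rot: [3.14, -0.001, 0.269]
force: [-2.5, 0.3, 8.0]
grip_width: 0.0579
finger_force: 41.2
```

```bash
python3 -c "
from h import *
go([.384,-.3195,.20],.27); go([.6586,-.1462,.20],.27)"
```

```text
go [-9.000e-04 -1.000e-04 -3.461e-01] [ 0.0009 -0.0005 -0.0005]
go [ 0.6207 -0.1883 -0.3457] [ 0.0009 -0.0005 -0.0005]
```

Emit:
play_rows --pt "0 0 -0.09 0 0 0 1" --pt "0 0 -0.18 0 0 0 1" --pt "0 0 -0.27 0 0 0 1" --pt "0.06 -0.019 -0.346 0 0 0 1" --pt "0.15 -0.046 -0.346 0 0 0 1" --pt "0.24 -0.073 -0.346 0 0 0 1" --pt "0.33 -0.1 -0.346 0 0 0 1" --pt "0.42 -0.128 -0.346 0 0 0 1" --pt "0.51 -0.155 -0.346 0 0 0 1" --pt "0.6 -0.182 -0.346 0 0 0 1"

```text
clock: 3.15
position: [0.6507, -0.1503, 0.2001]
tool_rot: [3.141, -0.002, 0.269]
force: [0.5, -0.5, -1.4]
grip_width: 0.0577
finger_force: 44.1
```

Emit:
play_rows --pt "0.02 -0.006 0 0 0 0 1" --pt "0.02 -0.006 0 0 0 0 1" --pt "0.02 -0.006 0 0 0 0 1" --pt "0.02 -0.006 0 0 0 0 1"

```text
clock: 3.55
position: [0.6572, -0.1471, 0.1991]
tool_rot: [3.141, -0.0, 0.268]
force: [0.1, -0.1, -0.5]
grip_width: 0.0577
finger_force: 44.1
```

```bash
python3 -c "
from h import *
cv2.imwrite('pics/s3.png',grab_frame('side')[:,:,::-1]);cv2.imwrite('pics/t3.png',grab_frame('top')[:,:,::-1])
crop('pics/s3.png','pics/c5a.png',330,150,160,190,3);crop('pics/t3.png','pics/c5b.png',320,100,130,190,3)
cv2.imwrite('pics/c5.png',np.hstack([cv2.imread('pics/c5a.png')[:570],cv2.imread('pics/c5b.png')])[:,:800])
print(proj('side',[.6586,-.1462,.079]));print(proj('side',observe()['position']-[0,0,-.004]))
go([.6586,-.1462,.20],.27); go([.6586,-.1462,.12],.27);go([.6586,-.1462,.093],.27)"
```

```text
[415.0533592  278.18927748]
[425.45056765 211.92926235]
go [ 0.0025 -0.0005 -0.0021] [ 0.0002 -0.0001 -0.0008]
go [ 0.0024 -0.0006  0.1579] [ 0.0002 -0.0001 -0.0008]
go [ 0.0024 -0.0006  0.2119] [ 0.0002 -0.0001 -0.0008]
```

View pics/c5.png

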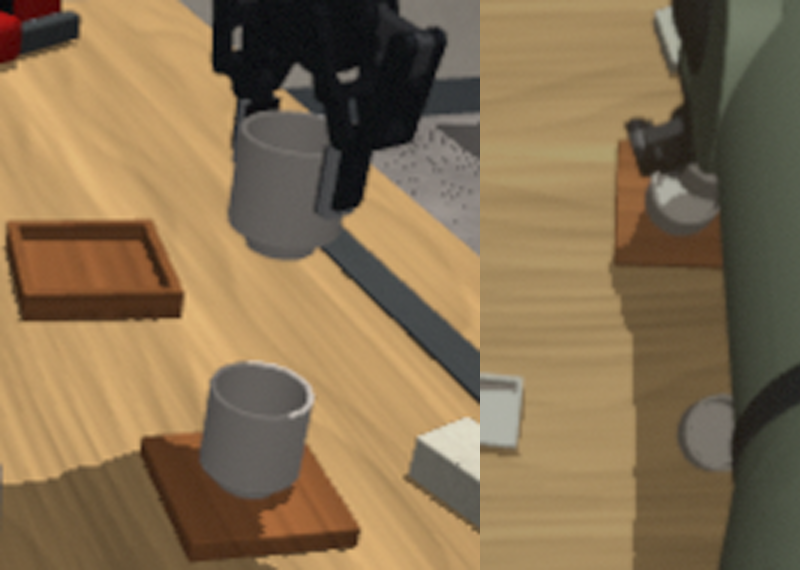

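The pot hangs upright over the fixed pot, with its side-view axis at about column 426 against the expected 425.5. I'll lower it in slow steps.

Emit:
play_rows --pt "0.0024 -0.0006 0.07 0 0 -0.0008 1" --pt "0.0024 -0.0006 0.14 0 0 -0.0008 1" --pt "0.0024 -0.0006 0.16 0 0 -0.0008 1" --pt "0.0024 -0.0006 0.172 0 0 -0.0008 1" --pt "0.0024 -0.0006 0.184 0 0 -0.0008 1" --pt "0.0024 -0.0006 0.194 0 0 -0.0008 1" --pt "0.0024 -0.0006 0.2 0 0 -0.0008 1" --pt "0.0024 -0.0006 0.206 0 0 -0.0008 1" --pt "0.0024 -0.0006 0.21 0 0 -0.0008 1" --pt "0.0024 -0.0006 0.21 0 0 -0.0008 1"

```text
clock: 4.65
position: [0.6596, -0.145, 0.0941]
tool_rot: [3.141, -0.001, 0.271]
force: [-1.2, -0.1, 6.4]
grip_width: 0.0581
finger_force: 44.6
```

```bash
python3 -c "
from h import *
print(observe()['force'])
cv2.imwrite('pics/s4.png',grab_frame('side')[:,:,::-1])
crop('pics/s4.png','pics/c6.png',340,150,160,190,3)"
```

```text
[-1.18148576 -0.05655933  6.3536559 ]
```

View pics/c6.png

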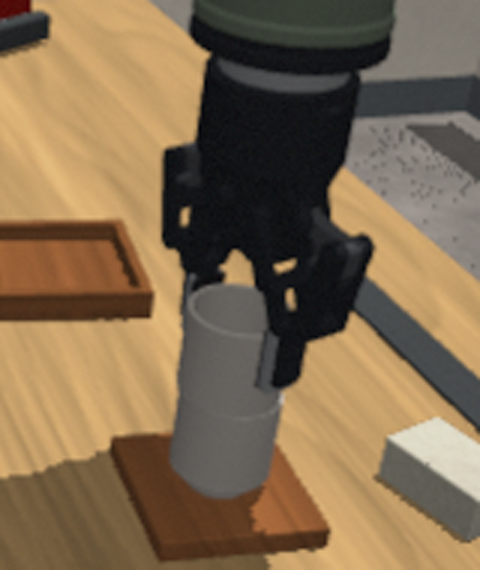

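Seated, with the shoulder on the rim. I'll press it lightly to bring it home, then release and rise.

Emit:
play_rows --pt "0 0 0.003 0 0 0 1" --pt "0 0 0.005 0 0 0 1" --pt "0 0 0.005 0 0 0 1"

```text
clock: 5.0
position: [0.6597, -0.145, 0.0938]
tool_rot: [3.141, -0.002, 0.271]
force: [-15.7, 3.8, 39.3]
grip_width: 0.0579
finger_force: 47.3
```

Emit:
play_rows --pt "0 0 0 0 0 0 0" --pt "0 0 0 0 0 0 0" --pt "0 0 0 0 0 0 0" --pt "0 0 0 0 0 0 0" --pt "0 0 -0.04 0 0 0 0" --pt "0 0 -0.1 0 0 0 0" --pt "0 0 -0.18 0 0 0 0" --pt "0 0 -0.25 0 0 0 0" --pt "0 0 -0.25 0 0 0 0"

```text
clock: 5.9
position: [0.6612, -0.1454, 0.2208]
tool_rot: [3.139, -0.006, 0.271]
force: [-0.2, 1.0, 0.5]
grip_width: 0.0854
finger_force: 0.0
```

```bash
python3 -c "
from h import *
go([.4755,-.165,.11],.27); go([.4755,-.165,.025],.27)"
```

```text
go [-0.3697 -0.0624  0.2191] [ 0.0014 -0.003   0.0005]
go [-0.3708 -0.0629  0.3891] [ 0.0014 -0.003   0.0005]
```

Emit:
play_rows --pt "-0.1 -0.017 0 0 0 0 0" --pt "-0.2 -0.034 0 0 0 0 0" --pt "-0.28 -0.05 0.06 0 0 0 0" --pt "-0.34 -0.058 0.12 0 0 0 0" --pt "-0.37 -0.062 0.18 0 0 0 0" --pt "-0.37 -0.062 0.22 0 0 0 0" --pt "-0.37 -0.062 0.22 0 0 0 0" --pt "-0.37 -0.062 0.22 0 0 0 0"

```text
clock: 6.7
position: [0.473, -0.1647, 0.1061]
tool_rot: [-3.141, 0.0, 0.272]
force: [-0.0, -0.9, -0.1]
grip_width: 0.0854
finger_force: 0.0
```

```bash
python3 -c "
from h import *
print(observe()['position'],observe()['tool_rot'])
go([.4755,-.165,.11],.27); go([.4755,-.165,.025],.27)"
```

```text
[ 0.47299695 -0.16465331  0.10605188] [-3.14136158e+00  1.18215897e-04  2.71643994e-01]
go [ 0.0046  0.002  -0.0079] [-0.0001  0.0001  0.0008]
go [0.0047 0.002  0.1621] [-0.0001  0.0001  0.0008]
```

Emit:
play_rows --pt "0.005 0.002 0 0 0 0 0" --pt "0.005 0.002 0.06 0 0 0 0" --pt "0.005 0.002 0.12 0 0 0 0" --pt "0.005 0.002 0.162 0 0 0 0" --pt "0.005 0.002 0.162 0 0 0 1" --pt "0.005 0.002 0.162 0 0 0 1" --pt "0.005 0.002 0.162 0 0 0 1" --pt "0.005 0.002 0.162 0 0 0 1" --pt "0.005 0.002 0.162 0 0 0 1" --pt "0.005 0.002 0.162 0 0 0 1" --newtons 40

```text
clock: 7.7
position: [0.4763, -0.1653, 0.0261]
tool_rot: [3.14, -0.002, 0.271]
force: [-1.2, 0.8, 11.5]
grip_width: 0.0571
finger_force: 43.7
```

```bash
python3 -c "
from h import *
print(observe()['position'],observe()['tool_rot'])
go([.4755,-.165,.25],.27);go([.6592,-.1453,.25],.27)"
```

```text
[ 0.47625844 -0.16529584  0.02606938] [ 3.14046923e+00 -1.95908805e-03  2.71310374e-01]
go [-4.000e-04 -5.000e-04 -4.479e-01] [ 0.0005 -0.0009  0.0006]
go [ 0.3641  0.06   -0.4471] [ 0.0005 -0.0009  0.0006]
```

Emit:
play_rows --pt "0 0 -0.09 0 0 0 1" --pt "0 0 -0.18 0 0 0 1" --pt "0 0 -0.27 0 0 0 1" --pt "0 0 -0.36 0 0 0 1" --pt "0.06 0.01 -0.447 0 0 0 1" --pt "0.14 0.023 -0.447 0 0 0 1" --pt "0.22 0.036 -0.447 0 0 0 1" --pt "0.3 0.05 -0.447 0 0 0 1" --pt "0.364 0.06 -0.447 0 0 0 1" --pt "0.364 0.06 -0.447 0 0 0 1"

```text
clock: 8.7
position: [0.6614, -0.1435, 0.2478]
tool_rot: [-3.141, -0.001, 0.274]
force: [-0.7, 0.4, -1.2]
grip_width: 0.0574
finger_force: 43.8
```

Emit:
play_rows --pt "0 0 0 0 0 0 1" --pt "0 0 0 0 0 0 1" --pt "0 0 0 0 0 0 1"

```text
clock: 9.0
position: [0.658, -0.1456, 0.249]
tool_rot: [3.141, -0.0, 0.271]
force: [0.6, 0.9, -0.0]
grip_width: 0.057
finger_force: 43.7
```

```bash
python3 -c "
from h import *
print(observe()['position'],observe()['tool_rot'])
cv2.imwrite('pics/s5.png',grab_frame('side')[:,:,::-1])
crop('pics/s5.png','pics/c7.png',340,120,160,220,2.7)
go([.6592,-.1453,.172],.27);go([.6592,-.1453,.145],.27)"
```

```text
[ 0.65804549 -0.14562863  0.24895472] [ 3.14119232e+00 -2.59098872e-04  2.70759835e-01]
go [ 0.002  -0.      0.1539] [ 0.0002 -0.0002  0.0004]
go [ 0.002  -0.      0.2079] [ 0.0002 -0.0002  0.0004]
```

View pics/c7.png

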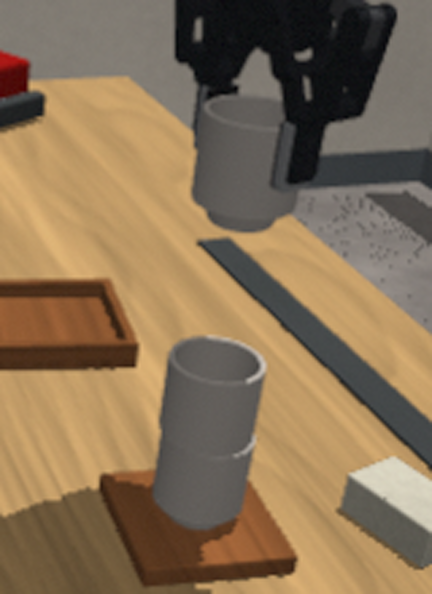

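The first pot stands upright and seated, and the second hangs above it. I'll lower it the same way.

Emit:
play_rows --pt "0.002 0 0.07 0 0 0 1" --pt "0.002 0 0.13 0 0 0 1" --pt "0.002 0 0.154 0 0 0 1" --pt "0.002 0 0.166 0 0 0 1" --pt "0.002 0 0.178 0 0 0 1" --pt "0.002 0 0.188 0 0 0 1" --pt "0.002 0 0.196 0 0 0 1" --pt "0.002 0 0.202 0 0 0 1" --pt "0.002 0 0.207 0 0 0 1" --pt "0.002 0 0.207 0 0 0 1"

```text
clock: 10.05
position: [0.66, -0.1449, 0.1452]
tool_rot: [3.141, -0.001, 0.271]
force: [0.5, 1.1, 1.7]
grip_width: 0.0571
finger_force: 43.9
```

Emit:
play_rows --pt "0 0 0.002 0 0 0 1" --pt "0 0 0.002 0 0 0 1"

```text
clock: 10.25
position: [0.6601, -0.1448, 0.1451]
tool_rot: [3.141, -0.001, 0.271]
force: [-3.6, 0.4, 14.4]
grip_width: 0.0574
finger_force: 44.9
```

Emit:
play_rows --pt "0 0 0 0 0 0 0" --pt "0 0 0 0 0 0 0" --pt "0 0 0 0 0 0 0" --pt "0 0 0 0 0 0 0" --pt "0 0 -0.04 0 0 0 0" --pt "0 0 -0.1 0 0 0 0" --pt "0 0 -0.18 0 0 0 0" --pt "0 0 -0.2 0 0 0 0" --pt "0 0 -0.2 0 0 0 0"

```text
clock: 11.15
position: [0.6604, -0.145, 0.2456]
tool_rot: [3.14, -0.003, 0.271]
force: [-0.5, -0.0, -0.1]
grip_width: 0.0852
finger_force: 0.0
```

```bash
python3 -c "
from h import *
print(observe()['position'],observe()['tool_rot'])
go([.4986,.0107,.11],-.103)"
```

```text
[ 0.6603925  -0.145038    0.24559634] [ 3.14028609e+00 -2.74893171e-03  2.71303236e-01]
go [-0.229  -0.3872  0.2701] [ 0.0004 -0.0014  0.1787]
```

Emit:
play_rows --pt "-0.04 -0.07 0 0 0 0.03 0" --pt "-0.09 -0.15 0 0 0 0.07 0" --pt "-0.14 -0.23 0.04 0 0 0.11 0" --pt "-0.18 -0.31 0.12 0 0 0.15 0" --pt "-0.229 -0.387 0.2 0 0 0.179 0" --pt "-0.229 -0.387 0.268 0 0 0.179 0" --pt "-0.229 -0.387 0.268 0 0 0.179 0" --pt "-0.229 -0.387 0.268 0 0 0.179 0"

```text
clock: 11.95
position: [0.4969, 0.0107, 0.109]
tool_rot: [3.141, 0.002, -0.103]
force: [0.2, -0.2, 0.9]
grip_width: 0.0856
finger_force: 0.0
```

```bash
python3 -c "
from h import *
print(observe()['position'],observe()['tool_rot'])
cv2.imwrite('pics/s6.png',grab_frame('side')[:,:,::-1])
crop('pics/s6.png','pics/c8.png',220,140,240,200,2.7)
go([.4986,.0107,.11],-.103);go([.4986,.0107,.025],-.103)"
```

```text
[0.49693965 0.01067046 0.1090395 ] [ 3.14093849e+00  2.47142532e-03 -1.02839665e-01]
go [ 0.001  -0.0008  0.0002] [ 0.0001  0.     -0.0003]
go [ 0.001  -0.0009  0.1702] [ 0.0001  0.     -0.0003]
```

View pics/c8.png

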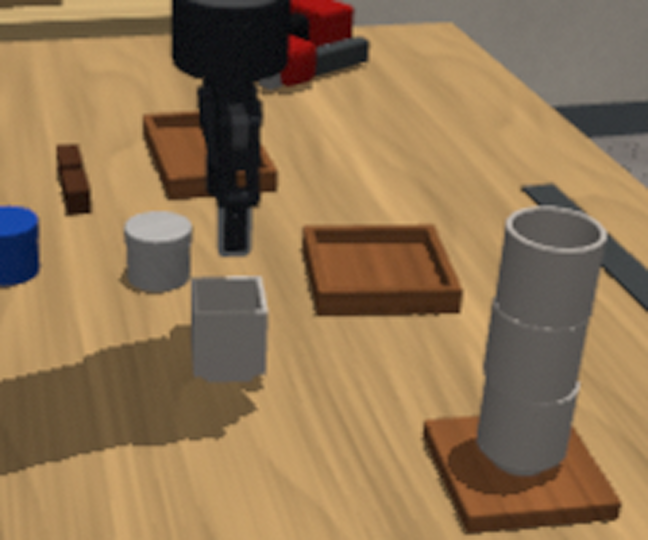

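The round stack of three stands upright and seated at about (530,330). The gripper is above the square pot at about (229,300), lined up. Now I'll grip it.

Emit:
play_rows --pt "0.001 -0.001 0.06 0 0 0 0" --pt "0.001 -0.001 0.12 0 0 0 0" --pt "0.001 -0.001 0.17 0 0 0 0" --pt "0.001 -0.001 0.17 0 0 0 0" --pt "0.001 -0.001 0.17 0 0 0 1" --pt "0.001 -0.001 0.17 0 0 0 1" --pt "0.001 -0.001 0.17 0 0 0 1" --pt "0.001 -0.001 0.17 0 0 0 1" --pt "0.001 -0.001 0.17 0 0 0 1" --pt "0.001 -0.001 0.17 0 0 0 1" --newtons 40

```text
clock: 13.0
position: [0.4992, 0.0111, 0.0265]
tool_rot: [-3.141, -0.003, -0.104]
force: [-0.6, -0.6, 12.0]
grip_width: 0.0516
finger_force: 39.3
```

```bash
python3 -c "
from h import *
print(observe()['position'],observe()['tool_rot'])
go([.4986,.0107,.18],-.103);go([.5597,-.3874,.18],.227)"
```

```text
[0.49917687 0.01112325 0.02650369] [-3.14119653e+00 -2.72546913e-03 -1.03866786e-01]
go [-2.00e-04  8.00e-04 -3.07e-01] [-0.0002 -0.0013 -0.0004]
go [ 0.2039  0.7801 -0.3067] [ 0.     -0.0013 -0.158 ]
```

Emit:
play_rows --pt "0 0 -0.09 0 0 0 1" --pt "0 0 -0.18 0 0 0 1" --pt "0 0.02 -0.27 0 0 0 1" --pt "0.01 0.1 -0.307 0 0 -0.02 1" --pt "0.03 0.19 -0.307 0 0 -0.04 1" --pt "0.06 0.28 -0.307 0 0 -0.06 1" --pt "0.08 0.37 -0.307 0 0 -0.08 1" --pt "0.11 0.46 -0.307 0 0 -0.1 1" --pt "0.14 0.55 -0.307 0 0 -0.12 1" --pt "0.17 0.64 -0.307 0 0 -0.14 1"

```text
clock: 14.0
position: [0.5496, -0.318, 0.1798]
tool_rot: [3.141, -0.001, 0.191]
force: [0.7, 1.6, -1.0]
grip_width: 0.0516
finger_force: 43.2
```

```bash
python3 -c "
from h import *
print(observe()['position'],observe()['tool_rot'])
go([.5597,-.3874,.18],.227)"
```

```text
[ 0.54962601 -0.31803535  0.17983685] [ 3.14067390e+00 -1.27981298e-03  1.91214420e-01]
go [-0.0066  0.14   -0.0002] [ 0.0004 -0.0006 -0.0171]
```

Emit:
play_rows --pt "-0.003 0.08 0 0 0 -0.01 1" --pt "-0.0066 0.139 0 0 0 -0.0171 1" --pt "-0.0066 0.139 0 0 0 -0.0171 1" --pt "-0.0066 0.139 0 0 0 -0.0171 1"

```text
clock: 14.4
position: [0.5591, -0.3852, 0.1791]
tool_rot: [3.141, -0.001, 0.224]
force: [0.0, -0.4, -1.0]
grip_width: 0.0519
finger_force: 43.2
```

```bash
python3 -c "
from h import *
print(observe()['position'],observe()['tool_rot'])
cv2.imwrite('pics/s7.png',grab_frame('side')[:,:,::-1])
crop('pics/s7.png','pics/c9.png',330,220,180,230,2.6)
go([.5597,-.3874,.107],.227);go([.5597,-.3874,.0935],.227)"
```

```text
[ 0.55911451 -0.38516025  0.17906895] [ 3.14130540e+00 -5.21338071e-04  2.24405318e-01]
go [-0.001   0.0064  0.1441] [-0.     -0.0003 -0.0006]
go [-0.001   0.0064  0.1711] [-0.     -0.0003 -0.0006]
```

View pics/c9.png

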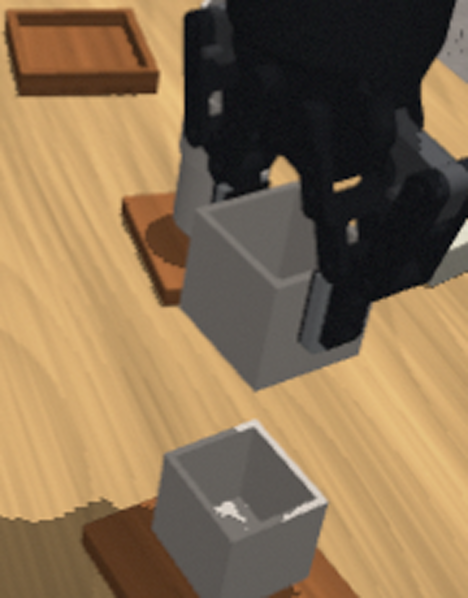

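The held square pot's sides run parallel to the fixed pot's. Lowering.

Emit:
play_rows --pt "-0.001 0.006 0.06 0 0 0 1" --pt "-0.001 0.006 0.11 0 0 0 1" --pt "-0.001 0.006 0.13 0 0 0 1" --pt "-0.001 0.006 0.14 0 0 0 1" --pt "-0.001 0.006 0.146 0 0 0 1" --pt "-0.001 0.006 0.152 0 0 0 1" --pt "-0.001 0.006 0.158 0 0 0 1" --pt "-0.001 0.006 0.164 0 0 0 1" --pt "-0.001 0.006 0.17 0 0 0 1" --pt "-0.001 0.006 0.17 0 0 0 1"

```text
clock: 15.45
position: [0.5596, -0.3877, 0.0936]
tool_rot: [3.141, -0.0, 0.226]
force: [-1.3, 1.6, 4.2]
grip_width: 0.0515
finger_force: 42.5
```

```bash
python3 -c "
from h import *
print(observe()['force'])
cv2.imwrite('pics/s8.png',grab_frame('side')[:,:,::-1])
crop('pics/s8.png','pics/c10.png',330,250,180,230,2.6)"
```

```text
[-1.31895268  1.58622413  4.24706333]
```

View pics/c10.png

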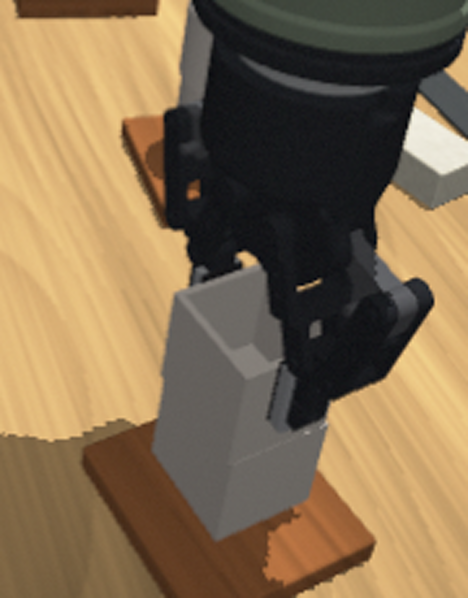

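The square pot is home: flush walls, and TCP z is .0936 against the expected .0935. I'll press lightly, release and rise.

Emit:
play_rows --pt "0 0 0.002 0 0 0 1" --pt "0 0 0.002 0 0 0 1" --pt "0 0 0.001 0 0 0 0" --pt "0 0 0 0 0 0 0" --pt "0 0 0 0 0 0 0" --pt "0 0 0 0 0 0 0" --pt "0 0 -0.06 0 0 0 0" --pt "0 0 -0.14 0 0 0 0" --pt "0 0 -0.22 0 0 0 0" --pt "0 0 -0.27 0 0 0 0"

```text
clock: 16.5
position: [0.5602, -0.3881, 0.2314]
tool_rot: [3.14, -0.002, 0.225]
force: [0.1, 0.0, -0.2]
grip_width: 0.0856
finger_force: 0.0
```

```bash
python3 -c "
from h import *
print(observe()['position'],observe()['tool_rot'])
go([.4691,.157,.2],1.57)
go([.4691,.157,.2],0.5)"
```

```text
[ 0.56015401 -0.38808134  0.23140292] [ 3.13967007e+00 -2.05783552e-03  2.25463565e-01]
go [ 0.0661 -1.1034  0.0608] [ 1.40e-03 -2.00e-04 -6.42e-01]
go [ 0.0661 -1.1034  0.0608] [ 0.001  -0.0009 -0.1311]
```

Emit:
play_rows --pt "0.005 -0.08 0 0 0 -0.05 0" --pt "0.01 -0.17 0 0 0 -0.11 0" --pt "0.015 -0.26 0 0 0 -0.17 0" --pt "0.02 -0.35 0 0 0 -0.23 0" --pt "0.025 -0.44 0 0 0 -0.29 0" --pt "0.03 -0.53 0 0 0 -0.35 0" --pt "0.035 -0.62 0 0 0 -0.41 0" --pt "0.04 -0.71 0 0 0 -0.47 0" --pt "0.045 -0.8 0 0 0 -0.53 0" --pt "0.05 -0.89 0 0 0 -0.59 0"

```text
clock: 17.5
position: [0.4839, 0.0532, 0.2285]
tool_rot: [3.141, 0.0, 1.466]
force: [0.3, -1.0, 0.4]
grip_width: 0.0854
finger_force: 0.0
```

```bash
python3 -c "
from h import *
print(observe()['position'],observe()['tool_rot'])
go([.4691,.157,.1],1.57)"
```

```text
[0.48388425 0.0531937  0.22850105] [3.14101711e+00 9.88426799e-05 1.46621393e+00]
go [ 0.2034 -0.0512  0.257 ] [ 0.0003  0.0001 -0.0496]
```

Emit:
play_rows --pt "0.08 -0.02 0.05 0 0 -0.03 0" --pt "0.15 -0.04 0.12 0 0 -0.05 0" --pt "0.203 -0.051 0.2 0 0 -0.05 0" --pt "0.203 -0.051 0.25 0 0 -0.05 0" --pt "0.203 -0.051 0.25 0 0 -0.05 0" --pt "0.203 -0.051 0.25 0 0 -0.05 0" --pt "0.203 -0.051 0.25 0 0 -0.05 0"

```text
clock: 18.2
position: [0.4711, 0.1549, 0.1048]
tool_rot: [3.14, -0.0, 1.565]
force: [-0.3, 1.0, -0.4]
grip_width: 0.0854
finger_force: 0.0
```

```bash
python3 -c "
from h import *
print(observe()['position'],observe()['tool_rot'])
go([.4691,.157,.1],1.57);go([.4691,.157,.022],1.57)"
```

```text
[0.47109555 0.15489927 0.10475203] [ 3.13965120e+00 -3.54113658e-04  1.56476150e+00]
go [ 0.0042 -0.004   0.0095] [ 0.0009 -0.0002 -0.0025]
go [ 0.0041 -0.0043  0.1655] [ 0.0009 -0.0002 -0.0025]
```

Emit:
play_rows --pt "0.004 -0.004 0.06 0 0 -0.0025 0" --pt "0.004 -0.004 0.12 0 0 -0.0025 0" --pt "0.004 -0.004 0.165 0 0 -0.0025 0" --pt "0.004 -0.004 0.165 0 0 -0.0025 0" --pt "0.004 -0.004 0.165 0 0 -0.0025 1" --pt "0.004 -0.004 0.165 0 0 -0.0025 1" --pt "0.004 -0.004 0.165 0 0 -0.0025 1" --pt "0.004 -0.004 0.165 0 0 -0.0025 1" --pt "0.004 -0.004 0.165 0 0 -0.0025 1" --pt "0.004 -0.004 0.165 0 0 -0.0025 1" --newtons 40

```text
clock: 19.2
position: [0.4692, 0.1574, 0.0227]
tool_rot: [3.139, -0.0, 1.571]
force: [-2.1, -1.9, 15.9]
grip_width: 0.0548
finger_force: 38.9
```

```bash
python3 -c "
from h import *
print(observe()['position'],observe()['tool_rot'])
go([.4691,.157,.12],1.57);go([.6493,.1203,.12],1.57);go([.6493,.1203,.0315],1.57)"
```

```text
[0.46923884 0.15738276 0.02268394] [ 3.13892991e+00 -4.98064015e-04  1.57060165e+00]
go [-0.0007  0.0002 -0.1946] [ 0.0013 -0.0002  0.0003]
go [-0.074   0.3607 -0.1937] [ 0.0013 -0.0002  0.0003]
go [-0.0741  0.3602 -0.0167] [ 0.0013 -0.0002  0.0003]
```

Emit:
play_rows --pt "0 0 -0.07 0 0 0 1" --pt "0 0 -0.14 0 0 0 1" --pt "-0.01 0.05 -0.194 0 0 0 1" --pt "-0.03 0.14 -0.194 0 0 0 1" --pt "-0.048 0.23 -0.194 0 0 0 1" --pt "-0.065 0.32 -0.194 0 0 0 1" --pt "-0.074 0.36 -0.194 0 0 0 1" --pt "-0.074 0.36 -0.194 0 0 0 1" --pt "-0.074 0.36 -0.194 0 0 0 1"

```text
clock: 20.1
position: [0.6479, 0.1203, 0.1184]
tool_rot: [-3.142, -0.0, 1.571]
force: [0.2, 0.5, -1.5]
grip_width: 0.0544
finger_force: 44.5
```

```bash
python3 -c "
from h import *
print(observe()['position'],observe()['tool_rot'])
cv2.imwrite('pics/s9.png',grab_frame('side')[:,:,::-1])
crop('pics/s9.png','pics/c11.png',260,120,180,180,3.3)
go([.6493,.1203,.12],1.57);go([.6493,.1203,.031],1.57)"
```

```text
[0.64789207 0.12029877 0.11843639] [-3.14158061e+00 -4.89205427e-04  1.57078528e+00]
go [-0.0007  0.0035 -0.003 ] [ 0.     -0.0002  0.0007]
go [-0.0007  0.0035  0.175 ] [ 0.     -0.0002  0.0007]
```

View pics/c11.png

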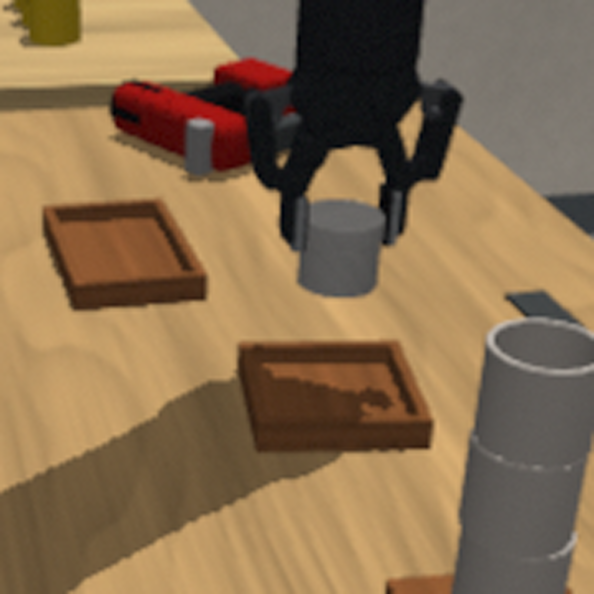

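The tin is held upright over the square tray. Lowering it onto the floor.

Emit:
play_rows --pt "0 0.0035 0.06 0 0 0 1" --pt "0 0.0035 0.11 0 0 0 1" --pt "0 0.0035 0.14 0 0 0 1" --pt "0 0.0035 0.155 0 0 0 1" --pt "0 0.0035 0.165 0 0 0 1" --pt "0 0.0035 0.171 0 0 0 1" --pt "0 0.0035 0.174 0 0 0 1" --pt "0 0.0035 0.175 0 0 0 1" --pt "0 0.0035 0.175 0 0 0 1"

```text
clock: 21.05
position: [0.6502, 0.1204, 0.0309]
tool_rot: [3.141, -0.0, 1.571]
force: [-0.9, -0.8, 1.8]
grip_width: 0.0548
finger_force: 44.9
```

Emit:
play_rows --pt "0 0 0.001 0 0 0 1" --pt "0 0 0.001 0 0 0 0" --pt "0 0 0 0 0 0 0" --pt "0 0 0 0 0 0 0" --pt "0 0 0 0 0 0 0" --pt "0 0 -0.06 0 0 0 0" --pt "0 0 -0.14 0 0 0 0" --pt "0 0 -0.2 0 0 0 0" --pt "0 0 -0.2 0 0 0 0"

```text
clock: 21.95
position: [0.6519, 0.121, 0.1346]
tool_rot: [3.136, -0.001, 1.571]
force: [0.6, -0.1, -0.1]
grip_width: 0.0856
finger_force: 0.0
```

```bash
python3 -c "
from h import *
print(observe()['position'],observe()['tool_rot'])
go([.4139,.3387,.1],1.585)"
```

```text
[0.65187618 0.12098473 0.13461146] [ 3.13577133e+00 -1.32725099e-03  1.57091734e+00]
go [ 0.4354 -0.4763  0.067 ] [ 0.0028 -0.0006 -0.0067]
```

Emit:
play_rows --pt "0.06 -0.065 0 0 0 0 0" --pt "0.12 -0.13 0 0 0 0 0" --pt "0.18 -0.195 0 0 0 0 0" --pt "0.24 -0.26 0 0 0 -0.007 0" --pt "0.3 -0.33 0 0 0 -0.007 0" --pt "0.36 -0.395 0.02 0 0 -0.007 0" --pt "0.42 -0.46 0.05 0 0 -0.007 0" --pt "0.4354 -0.475 0.065 0 0 -0.007 0" --pt "0.4354 -0.475 0.065 0 0 -0.007 0" --pt "0.4354 -0.475 0.065 0 0 -0.007 0"

```text
clock: 22.95
position: [0.413, 0.3374, 0.0977]
tool_rot: [-3.142, 0.001, 1.586]
force: [-0.3, -0.2, 0.2]
grip_width: 0.0852
finger_force: 0.0
```

```bash
python3 -c "
from h import *
print(observe()['position'],observe()['tool_rot'])
cv2.imwrite('pics/s10.png',grab_frame('side')[:,:,::-1])
crop('pics/s10.png','pics/c12.png',220,120,190,150,4)
go([.4139,.3387,.1],1.585);go([.4139,.3387,.004],1.585)"
```

```text
[0.41297749 0.33736775 0.09765017] [-3.14158042e+00  6.33700455e-04  1.58552372e+00]
go [ 0.0032  0.001  -0.0043] [ 0.0002  0.0002 -0.0003]
go [0.0033 0.0009 0.1877] [ 0.0002  0.0002 -0.0003]
```

View pics/c12.png

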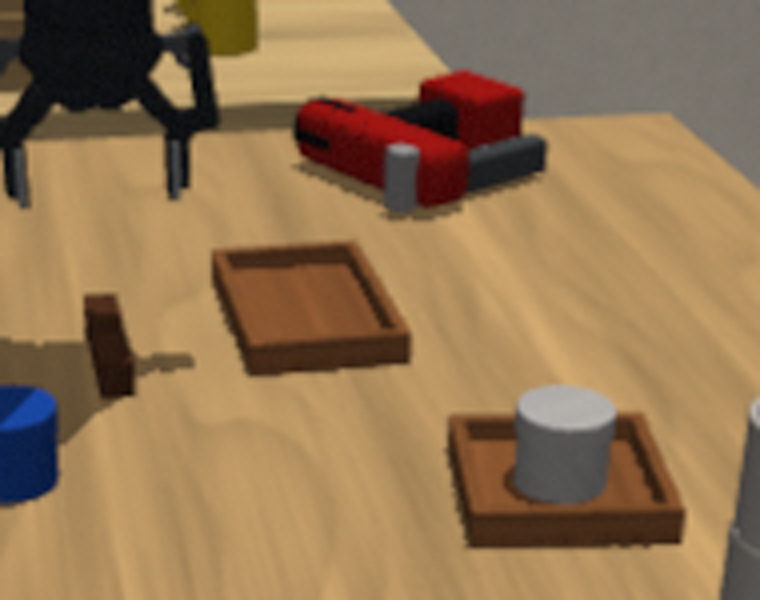

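The tin stands upright on the square tray floor at about (562,445). The gripper is above the slat. I'll descend and grip it low.

Emit:
play_rows --pt "0.003 0.001 0.06 0 0 0 0" --pt "0.003 0.001 0.12 0 0 0 0.3" --pt "0.003 0.001 0.16 0 0 0 0.3" --pt "0.003 0.001 0.18 0 0 0 0.3" --pt "0.003 0.001 0.187 0 0 0 0.4" --pt "0.003 0.001 0.187 0 0 0 1" --pt "0.003 0.001 0.187 0 0 0 1" --pt "0.003 0.001 0.187 0 0 0 1" --pt "0.003 0.001 0.187 0 0 0 1" --pt "0.003 0.001 0.187 0 0 0 1" --newtons 40

```text
clock: 24.0
position: [0.4135, 0.3397, 0.0054]
tool_rot: [3.14, -0.001, 1.586]
force: [-0.4, -2.2, 8.1]
grip_width: 0.0212
finger_force: 40.0
```

```bash
python3 -c "
from h import *
print(observe()['position'],observe()['tool_rot'])
go([.4139,.3387,.08],1.585);go([.5513,.383,.08],1.58)"
```

```text
[0.41348814 0.33971749 0.00541037] [ 3.14015760e+00 -7.71865671e-04  1.58550747e+00]
go [-0.0019  0.001  -0.1492] [ 0.0007 -0.0004  0.0002]
go [ 0.0826  0.2771 -0.1487] [ 0.0007 -0.0004  0.0026]
```

Emit:
play_rows --pt "0 0 -0.06 0 0 0 1" --pt "0 0 -0.12 0 0 0 1" --pt "0.01 0.03 -0.148 0 0 0 1" --pt "0.035 0.11 -0.148 0 0 0 1" --pt "0.06 0.2 -0.148 0 0 0 1" --pt "0.0826 0.277 -0.148 0 0 0 1" --pt "0.0826 0.277 -0.148 0 0 0 1" --pt "0.0826 0.277 -0.148 0 0 0 1"

```text
clock: 24.8
position: [0.5508, 0.3828, 0.0784]
tool_rot: [-3.141, -0.0, 1.585]
force: [-0.3, -0.6, -0.1]
grip_width: 0.021
finger_force: 39.4
```

```bash
python3 -c "
from h import *
print(observe()['position'],observe()['tool_rot'])
cv2.imwrite('pics/s11.png',grab_frame('side')[:,:,::-1])
crop('pics/s11.png','pics/c13.png',220,120,190,150,4)
go([.5513,.383,.08],1.58);go([.5513,.383,.0135],1.58)"
```

```text
[0.55076836 0.38278304 0.07836576] [-3.14128696e+00 -3.29064975e-04  1.58521268e+00]
go [ 0.0004  0.0025 -0.003 ] [-0.0002 -0.      0.0029]
go [0.0004 0.0025 0.13  ] [-0.0002 -0.      0.0029]
```

View pics/c13.png

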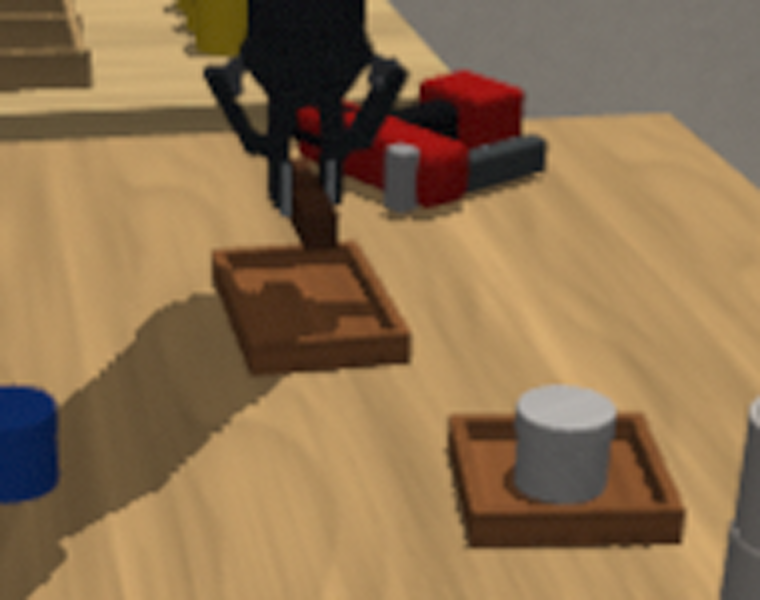

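The slat is held level over the long tray. I'll lower it, open only partly because of the tray walls, then rise.

Emit:
play_rows --pt "0 0.0025 0.05 0 0 0 1" --pt "0 0.0025 0.09 0 0 0 1" --pt "0 0.0025 0.11 0 0 0 1" --pt "0 0.0025 0.12 0 0 0 1" --pt "0 0.0025 0.126 0 0 0 1" --pt "0 0.0025 0.129 0 0 0 1" --pt "0 0.0025 0.13 0 0 0 1" --pt "0 0.0025 0.13 0 0 0 1"

```text
clock: 25.65
position: [0.5521, 0.383, 0.0138]
tool_rot: [3.141, -0.0, 1.586]
force: [-0.6, -0.1, -0.4]
grip_width: 0.0209
finger_force: 39.4
```

Emit:
play_rows --pt "0 0 0 0 0 0 0.6" --pt "0 0 0 0 0 0 0.55" --pt "0 0 0 0 0 0 0.55" --pt "0 0 0 0 0 0 0.55" --pt "0 0 -0.05 0 0 0 0.55" --pt "0 0 -0.12 0 0 0 0.5" --pt "0 0 -0.2 0 0 0 0" --pt "0 0 -0.28 0 0 0 0" --pt "0 0 -0.36 0 0 0 0" --pt "0 0 -0.36 0 0 0 0"

```text
clock: 26.65
position: [0.5535, 0.3845, 0.199]
tool_rot: [3.135, -0.005, 1.586]
force: [0.3, 0.3, -0.0]
grip_width: 0.0854
finger_force: 0.0
```

```bash
python3 -c "
from h import *
print(observe()['position'])
a=grab_frame('side')[:,:,::-1];b=grab_frame('top')[:,:,::-1]
a=a[160:,200:500];b=cv2.resize(b[130:320,110:540],None,fx=1.16,fy=1.16)
k=np.zeros((560,800,3),np.uint8); k[:320,:300]=a; k[330:330+b.shape[0],:b.shape[1]]=b
k[:300,310:790]=cv2.resize(a[20:120,40:200],(480,300),interpolation=cv2.INTER_CUBIC)
cv2.imwrite('pics/c14.png',k)"
```

```text
[0.5535489  0.38447583 0.19899879]
```

View pics/c14.png

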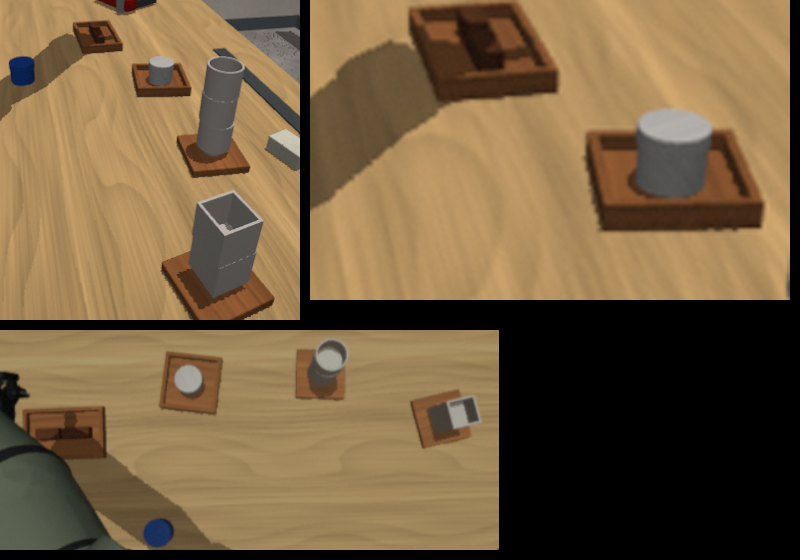

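Everything is in place: the round stack and square stack are upright, the tin stands in the square tray, and the slat lies lengthwise in the long tray. The gripper is clear of everything.

```bash
python3 -c "
from workcell import *
print(job_done())"
```

```text
the job is handed in; nothing more can be done
None
```

The job is handed in at about 27 s of the 115 s allowed: both round pots and the square pot are nested home and upright, the tin stands in the square tray, the slat lies lengthwise in the long tray, and everything is let go; no verdict came back.

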